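# Fetch a jar from under a low shelf with a reacher

## Task

The small glass jar has slid back under the low clear-topped shelf: pick up the reacher, pass its open jaws in round the jar and push gently until the reacher's palm holds the jar against the shelf's rear rail, then squeeze the trigger so that both jaws close on the glass, firmly enough to drag it but not hard enough to crack it. Still gripping it, draw the jar out until all of it stands well clear of the shelf's front edge, then let the trigger go so that the jaws open, and leave the jar standing upright on the bench and the reacher lying flat on the bench. Touch the jar only with the reacher, keep it upright, do not ram the shelf, and do not disturb the block and tin on the shelf or the dish beside it.

Things in the scene. Friction and masses are not known exactly. Their poses are not given: they have to be found in the camera images.
- reacher_grip (a point): Middle of the reacher's squeeze grip, 50 mm above its underside; x runs along the tube to the jaws, y left, z up. Two upright black plates, 36 mm long in x, 6 mm thick, tops at z 80 mm above the underside: fixed plate's outer face at y -29 mm, trigger plate's at +29 (58 mm over both at rest). Take it from above across the plates, fingers closing along y.
- trigger (a joint): How far the trigger plate is squeezed in, m: 0 released (jaws open), 0.028 stop. Spring: 12 N at rest plus 0.3 N per mm; squeeze force beyond the spring presses the glass. Squeezing d mm brings the jaws d mm together, symmetrical about the middle of the two plates. The jaws touch the jar's sides at 0.017 (41 mm over the plates, spring 17 N).
- palm_face (a point): Middle of the flat front of the palm, 130 mm ahead of the grip (+x) and 18 mm above the reacher's underside; axes as the reacher's. Palm 72 mm wide, z 6 to 28 mm. The jaws reach 38.5 mm ahead of this face, z 9 to 27 mm, outside 72 mm and inside 60 mm apart when open; a small inward toe at each tip leaves 53 mm between and hooks behind a jar that touches the palm.
- reacher: The reacher: 200 mm long black and aluminium pick-up tool, 0.33 kg, lying flat on the bench: squeeze grip, 14 mm tube, palm and two jaws, with a flat foot under the grip and under the palm. Origin at its underside below the middle of the grip; axes as reacher_grip.
- palm: The palm of the reacher, the cross block between the jaws; same origin and axes as reacher. Its push on the jar must stay under 20 N.
- fixed_jaw: The fixed jaw, on the reacher's right (-y) side; same origin and axes as reacher. Its squeeze on the jar must stay under 25 N; 4 to 15 N is a good grip.
- moving_jaw: The moving jaw, on the left (+y) side, moved by the trigger; its origin is the reacher's shifted with the trigger. Its squeeze on the jar must stay under 25 N.
- glass_jar: Small round glass jar with a black screw cap, 43 mm diameter, 66 mm tall, about 0.2 kg, upright on the bench under the low shelf; origin at the centre of its underside.
- jar_center (a point): Centre of the glass jar, half-way up (33 mm above its underside).
- low_shelf: Low shelf fixed to the bench, clear plastic top on light wood sides, 240 wide (y) x 95 deep (x) x 92 mm tall. Origin at bench level, middle of the open front; x points into the gap. Gap 82 mm high, 220 mm wide. A 30 mm high rear rail has its front face at x 75 mm: a jar pushed fully back has its centre at x 53.5 mm; it starts 0 to 15 mm short of that.
- brass_block: Brass cube 42 mm with round hollows, standing on the low shelf near its left end; origin at the centre of its underside. Leave it alone.
- small_tin: Round black tin, 41 mm diameter, 24 mm tall, on the low shelf near its right end; origin at the centre of its underside. Leave it alone.
- white_dish: White enamel dish, 75 mm diameter, 15 mm tall, on the bench to the right of the work; origin at the centre of its underside. Leave it alone.
There are look-alikes about, which are no part of the job. Of the things that look like the reacher, the larger one is meant.

How it is judged:
By the outcome, as a careful person would: the job done as asked, in the order asked, and still so for the second after the job is handed in, with the robot touching nothing.
It also fails if it takes over 58 s, if anything falls off the work surface, if the arm or the gripper's body presses on something with over 40 N, if the wrist force passes 120 N, or if a joint passes its speed limit or range.

## Robot

A 6-joint arm with a two-finger parallel gripper is mounted at the origin on a cart in front of the work surface, level with it; the furniture and walls round the work are solid. World frame = base frame: x ahead of the robot, y to its left, z up, the work surface at z = 0. Lengths are in m, angles in rad, forces in N, time in s.
With the tool pointing down it reaches from about 0.15 to 0.775 m from the base axis. Payload 6.1 kg.
Tool frame: the origin (TCP) lies at the very end of the fingers, on their centre line; the grasp point (between the pads) lies 19 mm behind it; z points along the fingers, y is the line along which they close (so a half turn about z gives the same grasp; the last joint's range is limited). The gripper opens to 85 mm and grips with 20 to 120 N. Pads are 22 mm wide; open, the fingers measure 114 mm over their backs; the gripper's body (76 mm by 85 mm) begins 54 mm behind the grasp point. The pads swing forward as they close: fully open they stand 13 mm farther back than shut.
Start: joints at [-1.138, 0.126, -0.04, 1.405, 0, 1.571], TCP at [0.22, -0.477, 0.231] pointing down, gripper open.
Joint ranges: [-2.72, 2.72], [-0.95, 1.95], [-1.27, 1.35], [-1.78, 2.02], [-1.46, 1.47], [-3.14, 3.14]. Speed limits (rad/s): [2.39, 2.39, 3.01, 3.14, 3.14, 3.14].

## Interface

Orientations are given as a unit quaternion [x, y, z, w].
In Python, from plant import bot, get_image gives the robot as it stands.
- The arm moves only by the tool servo_tool, never from a script. Its argument "steps" is text: rows parted by semicolons, each of 5 numbers parted by spaces: the shift along the tool's x, y, z normalised to -1 to 1, where 1 is 0.02 m, then the turn about the tool's z normalised to -1 to 1, where 1 is 6 degrees, then the opening in per cent of the stroke, from 0 (shut) to 100 (fully open). A call has 1 to 10 rows; each row shifts and turns the commanded pose from where the row before left it, along the tool's axes as they then stand; what a row does not reach is not made up. A row lasts 1/12 s, in which the tool goes at most 41.7 mm and 7.16 degrees, less where a joint would pass 70% of its speed; a pose out of reach is approached as far as the arm can. A call with a number of a shift or a turn outside -1 to 1 is refused whole. A call with a gripper value outside its range is refused whole. The fingers move at their own pace and stop on an object; "force" is the grip in N (left out, the last holds). Time passes only in rows, so rows that do not move let the fingers close. It gives the time, the measured TCP pose, the force, the opening and the grip force at its end, in the units of the state.
- bot.observe(): the state, without advancing time (a new reading comes with each control period).
- get_image(name): name is "side" or "top" or "wrist"; returns a dict with "image" (420x560x3 uint8, blue, green, red), "vertical_fov" (degrees; the focal length in pixels is half the picture's height over the tangent of half this angle, whatever the lens; pixels are square), "cx", "cy" (the principal point, pixels), "D" ([k1, k2, p1, p2, k3] as OpenCV has them; the pictures are not rectified), "rvec" (rotation vector, rad) and "tvec" (3), from world to camera coordinates, as OpenCV has them; the wrist camera has in their place "mount" (4x4, takes a point from camera to tool coordinates, whose origin is the TCP and whose axes are the flange's). Camera axes: x right, y down, z forward; pixel columns grow to the right and rows downward; lengths in m; the calibration is good to about 2 mm. A picture is of the moment at which its call begins: read the wrist's pose just before it. There is no depth.
- bot.job_done(): hands the job in; it is judged then, once.
The state is a dict: "time_s": time; "q": joint angles; "qvel": joint speeds; "effort": joint torques, N m; "tool_pos": TCP position; "orientation": TCP orientation; "wrist_force": force on the tool from outside, world axes, zero at the start; "moment": the same for the moment, N m; "gripper_width": finger opening in m; "grip_force": force on a finger pad.
Only numpy, scipy, OpenCV 4.12 (cv2) and the standard library are available. Lean on these libraries where they do the work, as an engineer would, in place of code of your own. Each camera call takes 0.05 s, during which the arm holds its last target. There are 200 camera calls.

## Working session

There is one attempt and no reset: what is moved stays moved. The work goes in short steps, Python scripts to look and compute and a tool call to move; the robot and the scene stay as the last step left them, time stands still between calls to the robot, and variables do not carry over. Pictures are saved under pics/ and viewed, at most 10 in all, crops included, and the job is handed in when it is done.

Besides the shell and the picture viewer there is one more tool, called after "Emit:" by a JSON object that holds its "method" and its "body", one argument or row to a line. servo_tool: Moves the arm, as the interface text tells. Its arguments: {"type":"object","properties":{"steps":{"type":"string"},"force":{"type":"number"}},"required":["steps"]}

```bash
mkdir -p pics; python3 - <<'E'
from plant import bot, get_image
import cv2,numpy as np,pickle
s=bot.observe(); print({k:np.round(s[k],3).tolist() for k in s})
for n in ['top','side']:
    d=get_image(n); cv2.imwrite(f'pics/{n}0.png',d['image']); pickle.dump(d,open(f'{n}0.pkl','wb'))
    print({k:np.round(v,4).tolist() for k,v in d.items() if k!='image'})
E
```

```text
{'time_s': 0.0, 'q': [-1.138, 0.126, -0.041, 1.405, -0.0, 1.571], 'qvel': [0.001, 0.0, 0.0, -0.001, -0.001, 0.002], 'effort': [-0.005, -43.591, 35.293, 0.017, -0.0, 0.0], 'tool_pos': [0.22, -0.476, 0.231], 'orientation': [0.977, 0.215, -0.0, -0.001], 'wrist_force': [0.362, 0.113, -0.355], 'moment': [-0.012, -0.034, 0.009], 'grip_force': 0.0, 'gripper_width': 0.085}
{'vertical_fov': 49.8847, 'cx': 282.06, 'cy': 204.6519, 'D': [-0.114, 0.0, 0.0, 0.0, 0.0], 'rvec': [2.2906, -1.9137, 0.1996], 'tvec': [-0.308, 0.489, 0.8427]}
{'vertical_fov': 43.4917, 'cx': 276.5149, 'cy': 213.3484, 'D': [-0.176, 0.0, 0.0, 0.0, 0.0], 'rvec': [0.5435, -2.3624, 1.5818], 'tvec': [0.3471, 0.2473, 0.8574]}
```

View pics/top0.png

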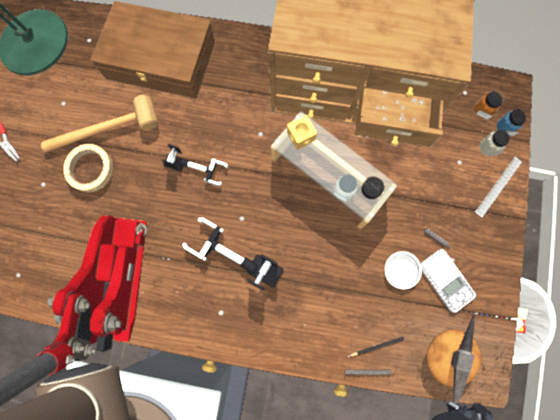

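View pics/side0.png

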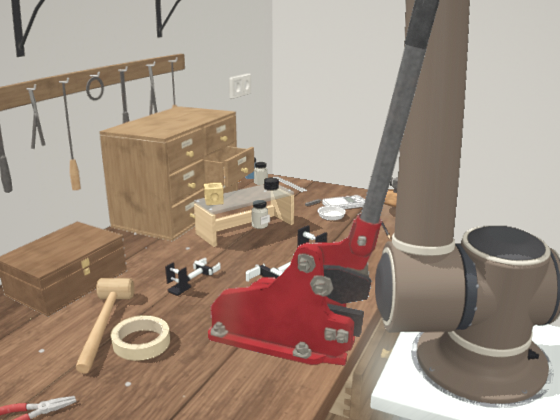

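Top: the large reacher has its grip near (265,268) and its jaws near (205,235), pointing up-left. The shelf is at about (335,175), with the jar at (347,185), the tin at (373,187), the block at (302,130) and the dish at (403,270). Next I'll get world coordinates and an enlarged crop.

```bash
cat > h.py <<'E'
import cv2,numpy as np,pickle
def cam(d):
    f=d['image'].shape[0]/2/np.tan(np.radians(d['vertical_fov']/2))
    return np.array([[f,0,d['cx']],[0,f,d['cy']],[0,0,1.]]),np.array(d['D'],float)
def ext(d,pose=None):
    if 'rvec' in d:
        R=cv2.Rodrigues(np.array(d['rvec'],float))[0]; t=np.array(d['tvec'],float); return R.T,-R.T@t
    from scipy.spatial.transform import Rotation as Ro
    T=np.eye(4);T[:3,:3]=Ro.from_quat(pose['orientation']).as_matrix();T[:3,3]=pose['tool_pos']
    M=T@np.array(d['mount']);return M[:3,:3],M[:3,3]
def onplane(d,uv,z,pose=None):
    K,D=cam(d);R,c=ext(d,pose)
    p=cv2.undistortPoints(np.array(uv,float).reshape(-1,1,2),K,D).reshape(-1,2)
    r=np.c_[p,np.ones(len(p))]@R.T
    return c+r*((z-c[2])/r[:,2])[:,None]
def proj(d,P,pose=None):
    K,D=cam(d);R,c=ext(d,pose)
    rv=cv2.Rodrigues(R.T)[0]
    return cv2.projectPoints(np.array(P,float).reshape(-1,3),rv,-R.T@c,K,D)[0].reshape(-1,2)
E
python3 - <<'E'
from h import *
d=pickle.load(open('top0.pkl','rb'))
print(ext(d)[1])
print(np.round(proj(d,[[.2,-.3,0],[.5,-.3,0],[.5,0,0],[.5,.3,0],[.22,-.476,.231]])))
for n,uv,z in [('grip',(265,268),.08),('jaws',(205,238),.02),('jar',(347,183),.066),('dish',(403,270),.015),('tin',(373,187),.116),('blk',(302,130),.134)]: print(n,onplane(d,[uv],z).round(3))
im=d['image'][95:305,165:425]; cv2.imwrite('pics/topc.png',cv2.resize(im,None,fx=2.85,fy=2.85,interpolation=cv2.INTER_CUBIC))
E
```

```text
[ 0.35989555 -0.24265548  0.92505214]
[[294. 382.]
 [319. 233.]
 [177. 208.]
 [ 46. 184.]
 [417. 416.]]
grip [[ 0.406 -0.207  0.08 ]]
jaws [[ 0.447 -0.074  0.02 ]]
jar [[ 0.598 -0.335  0.066]]
dish [[ 0.454 -0.48   0.015]]
tin [[ 0.586 -0.378  0.116]]
blk [[ 0.665 -0.23   0.134]]
```

View pics/topc.png

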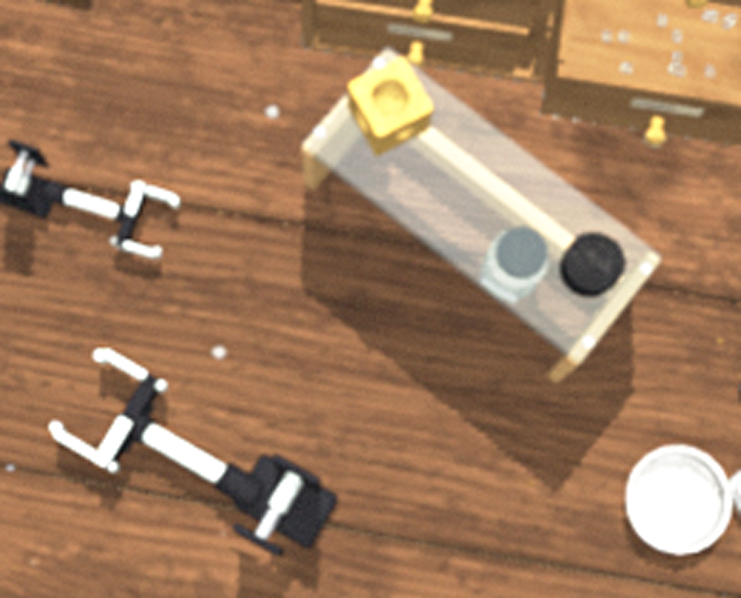

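The crop shows the shelf's open front facing lower-left (rear rail at the upper right) and the jar at crop (515,260). The large reacher runs from its grip at (290,500) to its palm at (130,425), with the trigger plate at (260,540). Next: the geometry.

```bash
python3 - <<'E'
from h import *
d=pickle.load(open('top0.pkl','rb'))
c=lambda *p: np.array(p,float)/2.85+[165,95]
sh=onplane(d,c((305,148),(570,362),(660,262),(385,50)),.092)[:,:2]
print('shelf FL FR BR BL',sh.round(3).tolist())
print('len',np.linalg.norm(sh-np.roll(sh,-1,0),axis=1).round(3))
v=sh[1]-sh[0]; w=sh[2]-sh[3]; print('xaxis angs',[np.degrees(np.arctan2(a[0],-a[1])).round(1) for a in (v,w)])
print('feet',onplane(d,c((315,187),(553,380)),0).round(3).tolist())
print('tube',onplane(d,c((145,432),(222,472)),.05).round(3).tolist(), onplane(d,c((145,432),(222,472)),.018).round(3).tolist())
print('jaw tips',onplane(d,c((100,355),(55,428)),.027).round(3).tolist(),'bases',onplane(d,c((158,385),(112,466)),.027).round(3).tolist())
print('plates top: trig ends',onplane(d,c((237,528),(282,552)),.08).round(3).tolist())
print('jar capcentre',onplane(d,c((522,252)),.066).round(3).tolist(),'bottom',onplane(d,c((505,290)),.0).round(3).tolist())
E
```

```text
shelf FL FR BR BL [[0.636, -0.178], [0.523, -0.377], [0.601, -0.427], [0.717, -0.22]]
len [0.229 0.093 0.238 0.09 ]
xaxis angs [np.float64(-29.8), np.float64(-29.2)]
feet [[0.638, -0.184, 0.0], [0.525, -0.381, 0.0]]
tube [[0.431, -0.104, 0.05], [0.414, -0.161, 0.05]] [[0.434, -0.099, 0.018], [0.416, -0.158, 0.018]]
jaw tips [[0.481, -0.058, 0.027], [0.424, -0.037, 0.027]] bases [[0.467, -0.103, 0.027], [0.405, -0.083, 0.027]]
plates top: trig ends [[0.378, -0.181, 0.08], [0.368, -0.212, 0.08]]
jar capcentre [[0.598, -0.337, 0.066]] bottom [[0.585, -0.336, 0.0]]
```

Emit:
{"method": "servo_tool", "body": {
  "steps": "0.98 -0.61 0 0 100;0.98 -0.61 0 0 100;0.98 -0.61 0 0 100;0.98 -0.61 0 0 100;0.98 -0.61 0 0 100;0.98 -0.61 0 0 100;0.98 -0.61 0 0 100;0.98 -0.61 0 0 100;0.98 -0.61 0 0 100;0.98 -0.61 0 0 100",
  "force": 20
}}

```text
time_s: 0.93
tool_pos: [0.3472, -0.2825, 0.231]
orientation: [0.977, 0.215, -0.0, -0.0]
wrist_force: [-0.4, 0.5, -0.2]
gripper_width: 0.0852
grip_force: 0.0
```

Emit:
{"method": "servo_tool", "body": {
  "steps": "0.98 -0.61 0 0 100;0.98 -0.61 0 0 100;0.98 -0.61 0 0 100;0.98 -0.61 0 0 100;0 0 0 -1 100;0 0 0 -1 100;0 0 0 -1 100;0 0 0 -1 100;0 0 0 -1 100;0 0 0 -1 100"
}}

```text
time_s: 1.77
tool_pos: [0.3975, -0.2063, 0.2309]
orientation: [0.861, 0.508, -0.0, -0.0]
wrist_force: [0.5, 0.9, -0.0]
gripper_width: 0.0855
grip_force: 0.0
```

Emit:
{"method": "servo_tool", "body": {
  "steps": "0 0 0 -1 100;0 0 0 -1 100;0 0 0 -1 100;0 0 0 -1 100;0 0 0 -1 100;0 0 0 -1 100;0 0 0 -1 100;0 0 0 -1 100;0 0 0 -1 100;0 0 0 -1 100"
}}

```text
time_s: 2.6
tool_pos: [0.3974, -0.2063, 0.2309]
orientation: [0.492, 0.871, -0.0, -0.0]
wrist_force: [0.3, 0.8, -0.2]
gripper_width: 0.0852
grip_force: 0.0
```

Emit:
{"method": "servo_tool", "body": {
  "steps": "0 0 0 -1 100;0 0 0 -1 100;0 0 0 -1 100;0 0 0 -1 100;0 0 0 -1 100;0 0 0 -1 100;0 0 0 -1 100;0 0 0 -1 100;0 0 0 -1 100;0 0 0 -1 100"
}}

```text
time_s: 3.43
tool_pos: [0.3974, -0.2063, 0.2309]
orientation: [-0.01, 1.0, 0.0, -0.0]
wrist_force: [0.0, 0.1, -0.0]
gripper_width: 0.0853
grip_force: 0.0
```

Emit:
{"method": "servo_tool", "body": {
  "steps": "0 0 0 -1 100;0 0 0 -1 100;0 0 0 -1 100;0 0 0 -1 100;0 0 0 -1 100;0 0 0 -1 100;0 0 0 -1 100;0 0 0 -1 100;0 0 0 -1 100;0 0 0 -1 100"
}}

```text
time_s: 4.27
tool_pos: [0.3974, -0.2063, 0.2309]
orientation: [-0.508, 0.861, 0.0, -0.0]
wrist_force: [0.5, -0.2, -0.7]
gripper_width: 0.0854
grip_force: 0.0
```

Emit:
{"method": "servo_tool", "body": {
  "steps": "0 0 0 -1 100;0 0 0 -0.75 100;0 0 0 0 100;0 0 0 0 100"
}}

```text
time_s: 4.6
tool_pos: [0.3975, -0.2064, 0.231]
orientation: [-0.582, 0.813, 0.0, -0.0]
wrist_force: [0.2, -0.4, 0.3]
gripper_width: 0.0854
grip_force: 0.0
```

```bash
python3 - <<'E'
from plant import bot, get_image
from h import *
s=bot.observe(); print(np.round(s['q'],3),s['tool_pos'],s['orientation'],s['time_s'])
d=get_image('wrist'); pickle.dump((d,s),open('w1.pkl','wb')); cv2.imwrite('pics/w1.png',d['image']); print(np.round(d['mount'],3))
E
```

```text
[-0.479 -0.019 -0.194  1.396  0.    -1.721] [ 0.39749307 -0.20635043  0.23100059] [-5.81879902e-01  8.13274666e-01  2.77135181e-04 -1.40303421e-04] 4.6
[[-0.001 -0.948 -0.319  0.081]
 [ 1.     0.    -0.002 -0.001]
 [ 0.002 -0.319  0.948 -0.142]
 [ 0.     0.     0.     1.   ]]
```

View pics/w1.png

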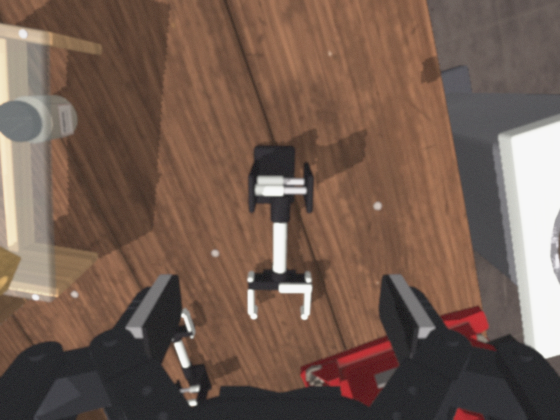

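Wrist view: the reacher lies nearly vertical in the picture. Its plates are at about (252,187) and (309,187), the tube at x≈280, and the jaws at (250,317) and (306,317). Next I'll refine the grip pose.

```bash
python3 - <<'E'
from h import *
d,s=pickle.load(open('w1.pkl','rb'))
P=lambda uv,z:onplane(d,[uv],z,s)[0][:2]
hd=lambda v:np.degrees(np.arctan2(v[1],v[0])).round(1)
g=cv2.cvtColor(d['image'],cv2.COLOR_BGR2HSV)
m=((g[...,1]<60)&(g[...,2]>140)).astype('uint8'); m[:215]=0;m[272:]=0;m[:,:255]=0;m[:,310:]=0
n,l,st,c=cv2.connectedComponentsWithStats(m);k=1+st[1:,4].argmax();print(st[k])
ys,xs=np.where(l==k); a=np.polyfit(ys,xs,1)
y0,y1=ys.min(),ys.max(); e=[(np.polyval(a,y),y) for y in (y0,y1)];print(e)
for z in(.018,.05):
    q=[P(u,z) for u in e];print('tube',z,np.round(q,4).tolist(),hd(q[1]-q[0]))
blk=(g[...,2]<45).astype('uint8');
for x in range(0,0):pass
# plate tops
for n_,u in (('L',(252,187)),('R',(309,187))): print(n_,P(u,.08).round(4))
for z in (.08,.05):
    mid=(P((249,187),z)+P((313,187),z))/2; print('mid',z,mid.round(4), np.linalg.norm(P((249,187),z)-P((313,187),z)))
jl,jr=P((250,317),.027),P((306,317),.027);print('tips',jl,jr,'perp head',hd(jl-jr)-90 if 0 else hd(np.array([-(jr-jl)[1],(jr-jl)[0]])))
cv2.imwrite('pics/w1c.png',cv2.resize(d['image'][135:330,215:345],None,fx=3,fy=3,interpolation=cv2.INTER_CUBIC))
E
```

```text
[272 223  15  49 655]
[(np.float64(279.47116509692154), np.int64(223)), (np.float64(278.85939609462696), np.int64(271))]
tube 0.018 [[0.4184, -0.1534], [0.4382, -0.0977]] 70.4
tube 0.05 [[0.4142, -0.1651], [0.4322, -0.1145]] 70.4
L [ 0.4221 -0.2157]
R [ 0.3751 -0.1997]
mid 0.08 [ 0.3982 -0.2075] 0.0557619645309321
mid 0.05 [ 0.4008 -0.1997] 0.06146614418251824
tips [ 0.48848869 -0.05556995] [ 0.42607513 -0.03432183] perp head -108.8
```

View pics/w1c.png

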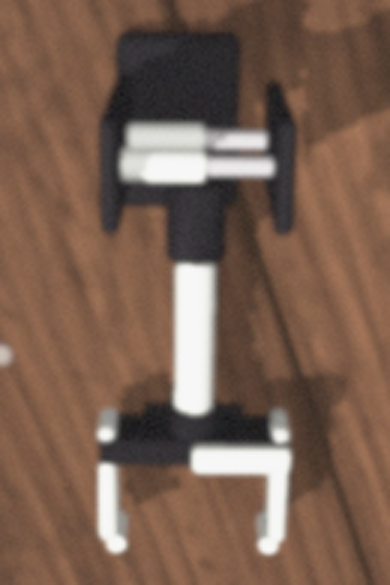

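The plate tops centre near image row 192 in the crop. That puts the grip at about (0.400,-0.2035), heading 70.6°. Descending in two parts.

Emit:
{"method": "servo_tool", "body": {
  "steps": "-0.18 -0.09 1 0.1 100;0 0 1 0 100;0 0 1 0 100;0 0 1 0 100;0 0 1 0 100;0 0 1 0 100;0 0 1 0 100;0 0 0.5 0 100;0 0 0 0 100"
}}

```text
time_s: 5.4
tool_pos: [0.399, -0.2028, 0.0791]
orientation: [-0.578, 0.816, 0.002, -0.001]
wrist_force: [-0.5, -0.2, 0.6]
gripper_width: 0.0857
grip_force: 0.0
```

Emit:
{"method": "servo_tool", "body": {
  "steps": "0 0 0.5 0 100;0 0 0.5 0 100;0 0 0.5 0 100;0 0 0.5 0 100;0 0 0.45 0 100;0 0 0 0 100"
}}

```text
time_s: 5.9
tool_pos: [0.3993, -0.203, 0.0303]
orientation: [-0.579, 0.816, 0.001, -0.001]
wrist_force: [-0.5, -0.0, -0.3]
gripper_width: 0.0852
grip_force: 0.0
```

```bash
python3 - <<'E'
from plant import bot, get_image
from h import *
s=bot.observe()
d=get_image('wrist'); pickle.dump((d,s),open('w2.pkl','wb')); cv2.imwrite('pics/w2.png',d['image'])
E
```

```text
(no output)
```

View pics/w2.png

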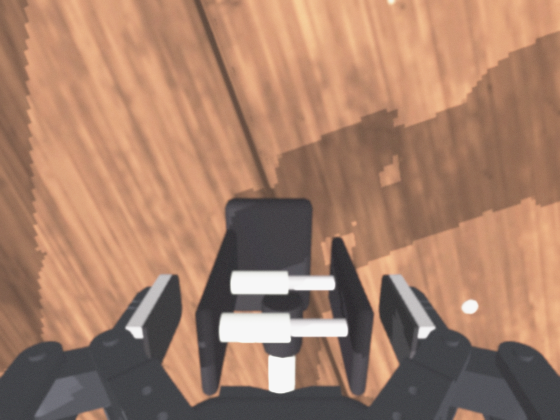

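Fingers straddle the plates, at (200–240) and (335–370) with the pads at about 180 and 385. Closing lightly to about 55 mm.

Emit:
{"method": "servo_tool", "body": {
  "steps": "0 0 0 0 80;0 0 0 0 72;0 0 0 0 68;0 0 0 0 65;0 0 0 0 65;0 0 0 0 65;0 0 0 0 65;0 0 0 0 65",
  "force": 20
}}

```text
time_s: 6.62
tool_pos: [0.4013, -0.204, 0.0333]
orientation: [-0.579, 0.816, -0.001, 0.0]
wrist_force: [-0.7, 0.6, 6.0]
gripper_width: 0.0557
grip_force: 12.5
```

Emit:
{"method": "servo_tool", "body": {
  "steps": "0 0 -0.1 0 65;0.08 0.34 0 0 65;0.08 0.34 0 0 65;0.08 0.34 0 0 65;0.08 0.34 0 0 65;0.08 0.34 0 0 65;0.08 0.34 0 0 65;0 0 0 0 65"
}}

```text
time_s: 7.28
tool_pos: [0.3569, -0.1987, 0.034]
orientation: [-0.578, 0.816, 0.001, -0.0]
wrist_force: [-0.8, 0.5, -3.4]
gripper_width: 0.0558
grip_force: 12.4
```

Emit:
{"method": "servo_tool", "body": {
  "steps": "0 0 0 0.3 65;0 0 0 0.6 65;0 0 0 0.6 65;0 0 0 0.6 65;0 0 0 0.6 65;0 0 0 0.6 65;0 0 0 0.6 65;0 0 0 0.6 65;0 0 0 0.6 65;0 0 0 0.6 65"
}}

```text
time_s: 8.12
tool_pos: [0.3588, -0.1992, 0.0343]
orientation: [-0.312, 0.95, 0.0, 0.0]
wrist_force: [-0.5, 0.3, -4.0]
gripper_width: 0.0557
grip_force: 12.5
```

Emit:
{"method": "servo_tool", "body": {
  "steps": "0 0 0 0.6 65;0 0 0 0.6 65;0 0 0 0.6 65;0 0 0 0.6 65;0 0 0 0.6 65;0 0 0 0.6 65;0 0 0 0.6 65;0 0 0 0.6 65;0 0 0 0.6 65;0 0 0 0.6 65"
}}

```text
time_s: 8.95
tool_pos: [0.3588, -0.1992, 0.0343]
orientation: [-0.003, 1.0, 0.0, 0.0]
wrist_force: [0.3, 0.2, -2.2]
gripper_width: 0.0556
grip_force: 12.5
```

Emit:
{"method": "servo_tool", "body": {
  "steps": "0 0 0 0.6 65;0 0 0 0.6 65;0 0 0 0.6 65;0 0 0 0.6 65;0 0 0 0.6 65;0 0 0 0.6 65;0 0 0 0.6 65;0 0 0 0.6 65;0 0 0.04 0.25 65;0 0 0 0 65"
}}

```text
time_s: 9.78
tool_pos: [0.359, -0.1993, 0.0336]
orientation: [0.258, 0.966, -0.0, 0.0]
wrist_force: [-0.5, -1.0, -1.8]
gripper_width: 0.0555
grip_force: 13.0
```

```bash
python3 - <<'E'
from plant import bot, get_image
from h import *
s=bot.observe();print(np.round(s['q'],2))
d=get_image('top'); pickle.dump((d,s),open('t2.pkl','wb'))
im=d['image'][95:305,195:455]; cv2.imwrite('pics/t2.png',cv2.resize(im,None,fx=2.85,fy=2.85,interpolation=cv2.INTER_CUBIC))
E
```

```text
[-0.51 -0.01 -0.63  0.95  0.    0.01]
```

View pics/t2.png

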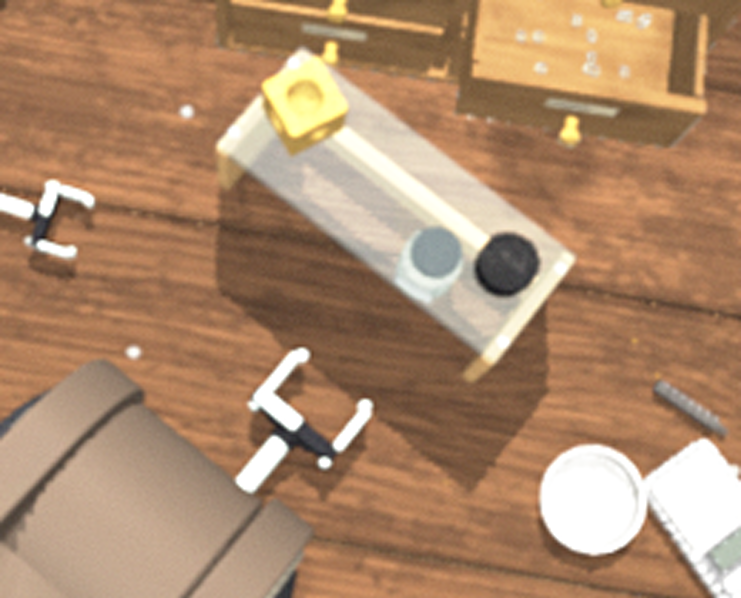

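The top view shows the reacher aimed at the gap, with jaw tips at crop (300,356) and (365,407) and the jar cap at (437,252). Next: the lateral offset of the jar from the reacher's line.

```bash
python3 - <<'E'
from h import *
d,s=pickle.load(open('t2.pkl','rb')); ds=pickle.load(open('side0.pkl','rb'))
c=lambda *p: np.array(p,float)/2.85+[195,95]
h=np.radians(-29.9); X=np.array([np.cos(h),np.sin(h)]);Y=np.array([-X[1],X[0]])
o=np.array(s['tool_pos'])[:2]
def F(n,uv,z):
    p=onplane(d,c(*uv),z)[:,:2]; print(n,p.round(4).tolist(),'in reacher mm',[(round(float((q-o)@X)*1e3,1),round(float((q-o)@Y)*1e3,1)) for q in p])
F('tips',[(302,354),(367,405)],.027)
F('corners',[(256,398),(327,460)],.027)
F('tube',[(247,480),(288,442)],.018)
F('cap',[(437,252)],.066)
F('shelf FL FR',[(219,148),(484,362)],.092)
F('foot FL FR',[(226,188),(470,380)],0)
F('tin',[(507,265)],.116)
g=ds['image']; 
K,D=cam(ds);
# triangulate cap centre
def ray(d,uv):
    a=onplane(d,[uv],.0)[0];b=ext(d)[1];return b,(a-b)/np.linalg.norm(a-b)
b1,r1=ray(d,c((437,252))[0]);b2,r2=ray(ds,(260,206))
A=np.c_[r1,-r2];t=np.linalg.lstsq(A,b2-b1,rcond=None)[0];p=b1+t[0]*r1;q=b2+t[1]*r2
print('tri',p.round(4),q.round(4))
E
```

```text
tips [[0.518, -0.2583], [0.4903, -0.3095]] in reacher mm [(167.3, 28.1), (168.8, -30.1)]
corners [[0.4813, -0.2318], [0.4472, -0.2882]] in reacher mm [(122.3, 32.8), (120.8, -33.1)]
tube [[0.4243, -0.2357], [0.4557, -0.2594]] in reacher mm [(74.8, 1.0), (113.9, -3.9)]
cap [[0.5981, -0.3374]] in reacher mm [(276.1, -0.6)]
shelf FL FR [[0.6364, -0.1777], [0.5226, -0.3763]] in reacher mm [(229.7, 156.9), (230.1, -71.9)]
foot FL FR [[0.6368, -0.1815], [0.5256, -0.3828]] in reacher mm [(232.0, 153.9), (235.9, -76.0)]
tin [[0.5839, -0.3782]] in reacher mm [(284.2, -43.1)]
tri [ 0.6013 -0.3387  0.0542] [ 0.5977 -0.3402  0.0533]
```

Emit:
{"method": "servo_tool", "body": {
  "steps": "-0.25 0 0.03 0 65;-0.6 0 0 0 65;-0.6 0 0 0 65;-0.6 0 0 0 65;-0.6 0 0 0 65;-0.6 0 0 0 65;-0.6 0 0 0 65;-0.6 0 0 0 65;-0.55 0 0 0 65;0 0 0 0 65"
}}

```text
time_s: 10.67
tool_pos: [0.4484, -0.2504, 0.0332]
orientation: [0.257, 0.966, -0.0, 0.001]
wrist_force: [3.5, -2.0, 2.3]
gripper_width: 0.0558
grip_force: 12.5
```

Emit:
{"method": "servo_tool", "body": {
  "steps": "-0.25 0 0 0 65;-0.25 0 0 0 65;-0.25 0 0 0 65;-0.25 0 0 0 65;0 0 0 0 65"
}}

```text
time_s: 11.08
tool_pos: [0.4635, -0.2591, 0.0331]
orientation: [0.257, 0.966, 0.0, 0.0]
wrist_force: [-0.6, 1.0, 4.0]
gripper_width: 0.0557
grip_force: 12.5
```

```bash
python3 - <<'E'
from plant import bot, get_image
from h import *
s=bot.observe();print(s['tool_pos'],s['wrist_force'])
d=get_image('top'); pickle.dump((d,s),open('t3.pkl','wb'))
im=d['image'][135:265,275:435]; cv2.imwrite('pics/t3.png',cv2.resize(im,None,fx=4.5,fy=4.5,interpolation=cv2.INTER_CUBIC))
E
```

```text
[ 0.46353384 -0.25912183  0.03305523] [-0.5532586   1.02310103  3.95154525]
```

View pics/t3.png

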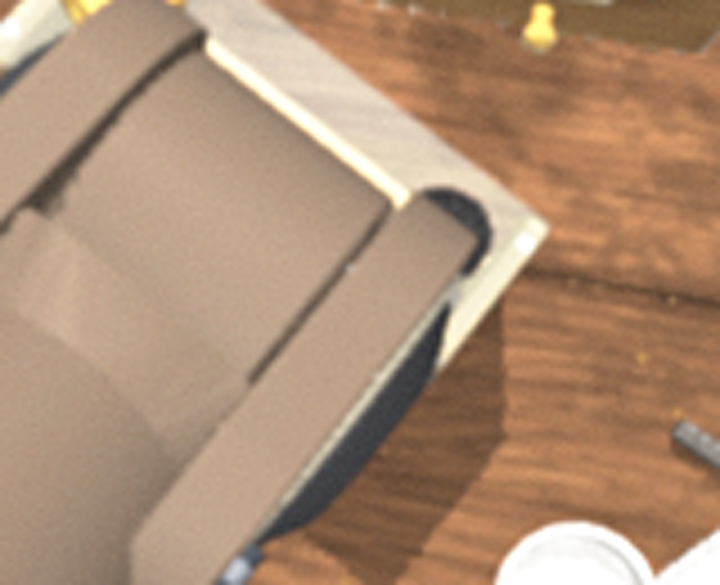

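The arm hides the jaws in this view (only the tin's edge shows, around (465,215)), so I'll advance in small steps by force.

Emit:
{"method": "servo_tool", "body": {
  "steps": "-0.1 0 0 0 65;-0.1 0 0 0 65;-0.1 0 0 0 65;0 0 0 0 65"
}}

```text
time_s: 11.47
tool_pos: [0.4673, -0.2613, 0.033]
orientation: [0.257, 0.966, 0.0, -0.001]
wrist_force: [-5.8, 3.6, 6.9]
gripper_width: 0.0556
grip_force: 12.7
```

Emit:
{"method": "servo_tool", "body": {
  "steps": "-0.1 0 0 0 65;-0.1 0 0 0 65;0 0 0 0 65"
}}

```text
time_s: 11.72
tool_pos: [0.4702, -0.2629, 0.033]
orientation: [0.257, 0.966, 0.0, -0.001]
wrist_force: [-6.9, 4.2, 8.0]
gripper_width: 0.0557
grip_force: 12.7
```

```bash
python3 - <<'E'
from plant import bot, get_image
from h import *
s=bot.observe();print(s['tool_pos'],s['wrist_force'])
d=get_image('side'); pickle.dump((d,s),open('s3.pkl','wb'))
im=d['image'][150:290,170:370]; cv2.imwrite('pics/s3.png',cv2.resize(im,None,fx=4,fy=4,interpolation=cv2.INTER_CUBIC))
E
```

```text
[ 0.47017138 -0.26291925  0.03300483] [-6.940258    4.15049799  7.96009116]
```

View pics/s3.png

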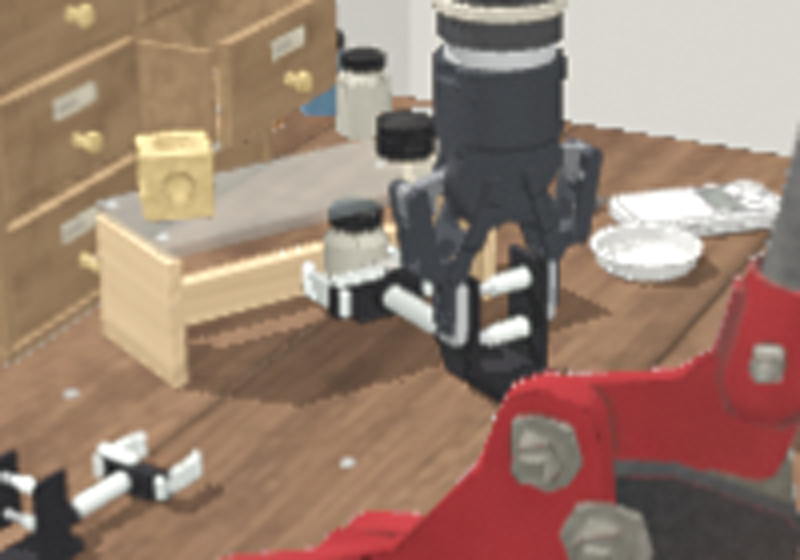

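Side view: the jar sits between the jaws at crop (357,245), at the palm, with the rail just behind it. I'll relieve the downward load, then push on in 1 mm steps.

Emit:
{"method": "servo_tool", "body": {
  "steps": "0 0 -0.1 0 65;0 0 0 0 65;0 0 0 0 65"
}}

```text
time_s: 12.02
tool_pos: [0.4712, -0.2636, 0.0343]
orientation: [0.257, 0.966, 0.0, -0.001]
wrist_force: [-2.3, 1.5, -0.8]
gripper_width: 0.0557
grip_force: 12.7
```

Emit:
{"method": "servo_tool", "body": {
  "steps": "-0.05 0 0 0 65;-0.05 0 0 0 65;0 0 0 0 65"
}}

```text
time_s: 12.27
tool_pos: [0.4735, -0.2649, 0.0346]
orientation: [0.257, 0.966, -0.0, -0.0]
wrist_force: [-1.7, 0.4, -2.7]
gripper_width: 0.0561
grip_force: 12.5
```

Emit:
{"method": "servo_tool", "body": {
  "steps": "-0.05 0 0.02 0 65;-0.05 0 0 0 65;0 0 0 0 65"
}}

```text
time_s: 12.52
tool_pos: [0.475, -0.2657, 0.0344]
orientation: [0.257, 0.966, 0.0, -0.0]
wrist_force: [-3.5, 2.1, -1.1]
gripper_width: 0.0559
grip_force: 12.7
```

Emit:
{"method": "servo_tool", "body": {
  "steps": "-0.05 0 0 0 65;-0.05 0 0 0 65;0 0 0 0 65"
}}

```text
time_s: 12.77
tool_pos: [0.475, -0.2658, 0.0342]
orientation: [0.257, 0.966, 0.0, -0.002]
wrist_force: [-8.3, 5.6, 2.3]
gripper_width: 0.0559
grip_force: 12.7
```

Rail reached: position stalled and the push is about 9 N. Squeezing gradually.

Emit:
{"method": "servo_tool", "body": {
  "steps": "0 0 -0.02 0 62;0 0 -0.02 0 59;0 0 -0.02 0 56;0 0 -0.02 0 53;0 0 -0.02 0 51;0 0 0 0 50;0 0 0 0 50",
  "force": 22
}}

```text
time_s: 13.35
tool_pos: [0.4749, -0.2659, 0.0358]
orientation: [0.257, 0.966, 0.0, -0.002]
wrist_force: [-7.6, 4.4, -0.7]
gripper_width: 0.0471
grip_force: 22.9
```

Emit:
{"method": "servo_tool", "body": {
  "steps": "0 0 0 0 49;0 0 0 0 48;0 0 0 0 47;0 0 0 0 46;0 0 0 0 45;0 0 0 0 45"
}}

```text
time_s: 13.85
tool_pos: [0.4749, -0.2659, 0.0357]
orientation: [0.257, 0.966, 0.0, -0.002]
wrist_force: [-7.5, 2.9, -0.4]
gripper_width: 0.0471
grip_force: 22.9
```

Fingers stopped at 47 mm rather than 41, so the toes may be on the jar's flank with the jar not yet at the palm. I'll check whether the reacher slipped in the pads, and look at the jar.

```bash
python3 - <<'E'
from plant import bot, get_image
from h import *
s=bot.observe()
w=get_image('wrist'); pickle.dump((w,s),open('w4.pkl','wb'))
d=get_image('side'); pickle.dump((d,s),open('s4.pkl','wb'))
w2=pickle.load(open('w2.pkl','rb'))[0]
for n,i in (('before',w2),('now',w)):
    g=cv2.cvtColor(i['image'],cv2.COLOR_BGR2HSV)
    m=((g[...,1]<50)&(g[...,2]>170)).astype('uint8'); m[:230]=0; m[:,:195]=0;m[:,355:]=0
    nn,l,st,c=cv2.connectedComponentsWithStats(m)
    print(n,[(st[k].tolist(),c[k].round(1).tolist()) for k in range(1,nn) if st[k,4]>80])
A=cv2.resize(d['image'][195:260,235:325],None,fx=6.6,fy=6.6,interpolation=cv2.INTER_CUBIC)
B=cv2.resize(w['image'][180:420,120:440],None,fx=.62,fy=.62); C=np.zeros((A.shape[0],800,3),'uint8')
C[:,:A.shape[1]]=A; C[:B.shape[0],A.shape[1]:A.shape[1]+B.shape[1]]=B[:,:800-A.shape[1]]
cv2.imwrite('pics/m4.png',C)
E
```

```text
before [([230, 271, 105, 23, 1955], [276.4, 282.2]), ([219, 313, 129, 30, 3075], [275.2, 327.6]), ([268, 355, 28, 38, 958], [281.3, 373.6])]
now [([195, 262, 27, 57, 688], [207.4, 289.3]), ([339, 262, 16, 56, 411], [348.8, 281.6]), ([240, 265, 79, 24, 1625], [275.3, 276.5]), ([231, 305, 97, 29, 2367], [274.9, 318.6]), ([276, 349, 27, 44, 1075], [288.5, 369.7])]
```

View pics/m4.png

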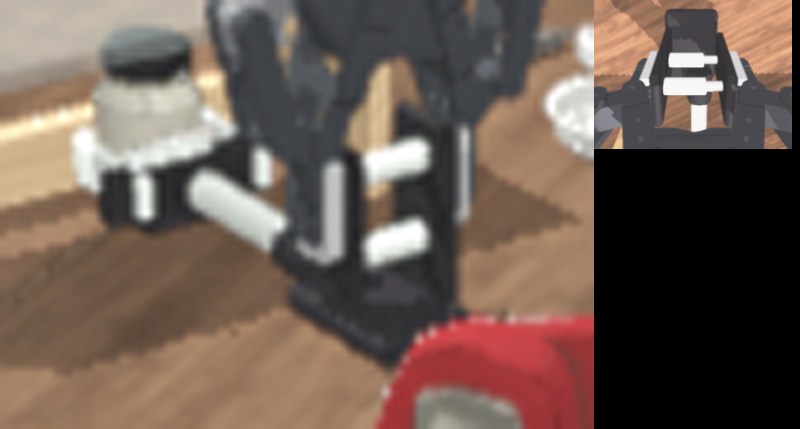

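Mosaic: the jar (cap at mosaic (146,45)) sits in the jaws close to the palm. The wrist inset shows the reacher has not slipped (the bars moved only by the height scale). Next: check the jar's lateral position numerically from the side view.

```bash
python3 - <<'E'
from h import *
d0=pickle.load(open('side0.pkl','rb')); d3,s3=pickle.load(open('s3.pkl','rb')); d4,s4=pickle.load(open('s4.pkl','rb'))
def cap(d):
    g=cv2.cvtColor(d['image'],cv2.COLOR_BGR2HSV); m=((g[...,2]<95)).astype('uint8'); m[:190]=0;m[222:]=0;m[:,:238]=0;m[:,273:]=0
    n,l,st,c=cv2.connectedComponentsWithStats(m);k=1+st[1:,4].argmax();return st[k].tolist(),c[k].round(1)
for n,d in(('s0',d0),('s3',d3),('s4',d4)):print(n,cap(d))
h=np.radians(-29.9);X=np.array([np.cos(h),np.sin(h),0]);Y=np.array([-X[1],X[0],0]);Z=np.array([0,0,1.])
o=np.array(s4['tool_pos'])*[1,1,0]
# mean of cap cylinder silhouette = project cap mid (z .059)
print('jar0',proj(d0,[.598,-.337,.059]).round(1))
for a in (151.5,156,161,166):
    print(a,[proj(d4,o+X*a/1e3+Y*e/1e3+Z*.059).round(1).tolist()[0] for e in (-6,-3,0,3,6)])
for nm,d,s in(('s3',d3,s3),('s4',d4,s4)):
  o=np.array(s['tool_pos'])*[1,1,0]
  g=d['image']; m=((g.min(2)>195)).astype('uint8');m[:212]=0;m[240:]=0;m[:,:240]=0;m[:,285:]=0
  n,l,st,c=cv2.connectedComponentsWithStats(m);print(nm,[(st[k].tolist(),c[k].round(1).tolist()) for k in range(1,n) if st[k,4]>5])
  for y in (36,33,30,-30,-33,-36): print('tip/corner y',y,proj(d,[o+X*.1665+Y*y/1e3+Z*.018,o+X*.127+Y*y/1e3+Z*.018]).round(1).tolist())
E
```

```text
s0 ([253, 202, 14, 7, 69], array([259.7, 205. ]))
s3 ([260, 197, 13, 25, 85], array([269.5, 212.2]))
s4 ([258, 197, 15, 25, 107], array([269.1, 211.3]))
jar0 [[259.3 204.3]]
151.5 [[259.2, 202.8], [258.3, 203.0], [257.3, 203.3], [256.3, 203.5], [255.3, 203.7]]
156 [[258.3, 202.3], [257.3, 202.5], [256.4, 202.7], [255.4, 203.0], [254.4, 203.2]]
161 [[257.3, 201.7], [256.3, 201.9], [255.3, 202.2], [254.4, 202.4], [253.4, 202.6]]
166 [[256.3, 201.1], [255.3, 201.4], [254.3, 201.6], [253.3, 201.8], [252.4, 202.1]]
s3 [([240, 212, 9, 3, 11], [243.6, 212.6]), ([253, 212, 16, 10, 47], [261.0, 217.6]), ([246, 215, 6, 10, 29], [247.6, 219.1]), ([255, 223, 2, 6, 11], [255.5, 225.3]), ([266, 222, 12, 10, 47], [272.3, 225.9])]
tip/corner y 36 [[243.7, 219.7], [251.8, 224.8]]
tip/corner y 33 [[244.7, 219.5], [252.8, 224.5]]
tip/corner y 30 [[245.7, 219.2], [253.8, 224.3]]
tip/corner y -30 [[265.0, 214.3], [273.3, 219.1]]
tip/corner y -33 [[266.0, 214.0], [274.3, 218.9]]
tip/corner y -36 [[266.9, 213.8], [275.2, 218.6]]
s4 [([240, 212, 8, 3, 10], [243.2, 212.7]), ([246, 212, 24, 12, 85], [255.8, 217.2]), ([274, 218, 2, 5, 9], [274.4, 220.2]), ([256, 222, 2, 6, 12], [256.5, 224.5]), ([264, 222, 14, 9, 53], [270.5, 225.7])]
tip/corner y 36 [[242.7, 219.0], [250.7, 224.0]]
tip/corner y 33 [[243.7, 218.7], [251.7, 223.8]]
tip/corner y 30 [[244.7, 218.5], [252.7, 223.5]]
tip/corner y -30 [[263.9, 213.6], [272.2, 218.4]]
tip/corner y -33 [[264.9, 213.4], [273.1, 218.1]]
tip/corner y -36 [[265.8, 213.1], [274.1, 217.9]]
```

Jar is at the palm (side view fits 151.5 mm ahead of the grip). The jaws look a few millimetres off-centre, and the push friction pins the jar against one of them. I'll ease the push slightly so it can centre itself.

Emit:
{"method": "servo_tool", "body": {
  "steps": "0.04 0 0 0 45;0.03 0 0 0 45;0 0 0 0 45;0 0 0 0 45"
}}

```text
time_s: 14.28
tool_pos: [0.4754, -0.265, 0.0363]
orientation: [0.256, 0.967, 0.001, -0.0]
wrist_force: [-2.9, 4.5, -0.7]
gripper_width: 0.0402
grip_force: 22.4
```

```bash
python3 - <<'E'
from plant import bot
from h import *
s=bot.observe();print(np.round(s['wrist_force'],1),np.round(s['moment'],2),s['gripper_width'])
for f in('w2.pkl','w4.pkl'):
    w=pickle.load(open(f,'rb'))[0]
    g=cv2.cvtColor(w['image'],cv2.COLOR_BGR2HSV)
    m=((g[...,1]<50)&(g[...,2]>170)).astype('uint8'); m[:230]=0; m[:,:195]=0;m[:,355:]=0
    nn,l,st,c=cv2.connectedComponentsWithStats(m)
    for k in range(1,nn):
        if st[k,4]>900:
            ys,xs=np.where(l==k); v=cv2.fitLine(np.c_[xs,ys].astype(np.float32),cv2.DIST_L2,0,.01,.01).ravel(); print(f,st[k].tolist(),'ang',np.degrees(np.arctan2(v[1],v[0])).round(1))
    mb=(g[...,2]<40).astype('uint8'); mb[270:]=0; mb[:185]=0; ys,xs=np.where(mb[:, 200:330]); 
    for r in (205,215,225,235): x=np.where(mb[r,195:345])[0]+195; print(r,(x.min(),x.max()) if len(x) else None)
E
```

```text
[-2.9  4.5 -0.7] [1.04 0.66 0.4 ] 0.04022942114043821
w2.pkl [230, 271, 105, 23, 1955] ang 0.4
w2.pkl [219, 313, 129, 30, 3075] ang 0.3
w2.pkl [268, 355, 28, 38, 958] ang -89.5
205 None
215 None
225 None
235 None
w4.pkl [240, 265, 79, 24, 1625] ang -0.5
w4.pkl [231, 305, 97, 29, 2367] ang -0.1
w4.pkl [276, 349, 27, 44, 1075] ang -85.2
205 None
215 None
225 None
235 None
```

Jar centred: the width is now 40.2 mm and the palm still pushes about 4 N. Firming up the squeeze to about 26 N (around 9 N on the glass).

Emit:
{"method": "servo_tool", "body": {
  "steps": "0 0 0 0 42;0 0 0 0 40;0 0 0 0 40;0 0 0 0 40;0 0 0 0 40;0 0 0 0 40",
  "force": 26
}}

```text
time_s: 14.78
tool_pos: [0.4754, -0.265, 0.0363]
orientation: [0.256, 0.967, 0.001, -0.0]
wrist_force: [-3.9, 5.4, -0.2]
gripper_width: 0.0402
grip_force: 26.6
```

Emit:
{"method": "servo_tool", "body": {
  "steps": "0.05 0 0 0 40;0.1 0 0 0 40;0.15 0 0 0 40;0.2 0 0 0 40;0.25 0 0 0 40;0.25 0 0 0 40;0.25 0 0 0 40;0.25 0 0 0 40;0.2 0 0 0 40;0.1 0 0 0 40"
}}

```text
time_s: 15.62
tool_pos: [0.4438, -0.2479, 0.0366]
orientation: [0.257, 0.966, -0.0, -0.0]
wrist_force: [1.9, -0.4, -4.4]
gripper_width: 0.0403
grip_force: 26.8
```

```bash
python3 - <<'E'
from plant import bot, get_image
from h import *
s=bot.observe(); d=get_image('side'); pickle.dump((d,s),open('s5.pkl','wb'))
h=np.radians(-29.9);X=np.array([np.cos(h),np.sin(h),0])
o=np.array(s['tool_pos'])*[1,1,0]; c=proj(d,o+X*.1515+np.array([0,0,.059]))[0]; print('expected cap',c.round(1))
g=cv2.cvtColor(d['image'],cv2.COLOR_BGR2HSV);m=(g[...,2]<70).astype('uint8')
a,b=int(c[0]),int(c[1]); 
for r in range(b-14,b+14,2): print(r,''.join('#' if x else '.' for x in m[r,a-18:a+22]))
E
```

```text
expected cap [264.8 207.6]
193 ........................................
195 ........................................
197 ........................................
199 ........................................
201 ........................................
203 ..................###...................
205 ..............############........#.....
207 .............########..###.........#....
209 ..............############.........##...
211 .................................#..#...
213 ..................................####..
215 ..................................#.###.
217 ......................................#.
219 .......................................#
```

The jar follows: cap at (265,206) against (265,208) expected. Continuing, with a slight lowering.

Emit:
{"method": "servo_tool", "body": {
  "steps": "0.1 0 0.02 0 40;0.2 0 0.02 0 40;0.3 0 0 0 40;0.35 0 0 0 40;0.35 0 0 0 40;0.35 0 0 0 40;0.35 0 0 0 40;0.3 0 0 0 40;0.2 0 0 0 40;0.1 0 0 0 40"
}}

```text
time_s: 16.5
tool_pos: [0.3989, -0.2221, 0.0359]
orientation: [0.257, 0.966, -0.0, 0.0]
wrist_force: [2.3, -1.6, -2.5]
gripper_width: 0.04
grip_force: 26.9
```

Emit:
{"method": "servo_tool", "body": {
  "steps": "0.1 0 0 0 40;0.2 0 0 0 40;0.3 0 0 0 40;0.35 0 0 0 40;0.35 0 0 0 40;0.35 0 0 0 40;0.35 0 0 0 40;0.3 0 0 0 40;0.2 0 0 0 40;0.1 0 0 0 40"
}}

```text
time_s: 17.33
tool_pos: [0.3536, -0.1962, 0.0358]
orientation: [0.257, 0.966, 0.0, 0.0]
wrist_force: [2.3, -2.0, -0.6]
gripper_width: 0.0404
grip_force: 26.9
```

Emit:
{"method": "servo_tool", "body": {
  "steps": "0.1 0 0 0 40;0.2 0 0 0 40;0.3 0 0 0 40;0.2 0 0 0 40;0.1 0 0 0 40;0 0 0.03 0 40;0 0 0 0 40;0 0 0 0 40"
}}

```text
time_s: 18.0
tool_pos: [0.3378, -0.1872, 0.0356]
orientation: [0.257, 0.966, 0.0, -0.001]
wrist_force: [-3.4, 1.3, 10.2]
gripper_width: 0.0403
grip_force: 27.5
```

Emit:
{"method": "servo_tool", "body": {
  "steps": "0 0 0 0 48;0 0 0 0 50;0 0 0 0 53;0 0 0 0 56;0 0 0 0 59;0 0 0 0 62;0 0 0 0 65;0 0 0 0 65"
}}

```text
time_s: 18.67
tool_pos: [0.3379, -0.1873, 0.0346]
orientation: [0.257, 0.966, 0.0, -0.001]
wrist_force: [-0.8, -0.2, -3.6]
gripper_width: 0.0554
grip_force: 12.6
```

Emit:
{"method": "servo_tool", "body": {
  "steps": "0 0 0.05 0 65;0 0 0.04 0 65;0 0 0 0 65"
}}

```text
time_s: 18.92
tool_pos: [0.3379, -0.1873, 0.0331]
orientation: [0.257, 0.966, 0.0, -0.001]
wrist_force: [-4.1, 1.1, 0.2]
gripper_width: 0.0554
grip_force: 12.8
```

Emit:
{"method": "servo_tool", "body": {
  "steps": "0 0 0 0 67;0 0 0 0 69;0 0 0 0 73;0 0 0 0 80;0 0 0 0 90;0 0 0 0 100;0 0 0 0 100;0 0 0 0 100"
}}

```text
time_s: 19.58
tool_pos: [0.3386, -0.1876, 0.0333]
orientation: [0.257, 0.966, -0.0, 0.0]
wrist_force: [-0.3, 0.2, -0.5]
gripper_width: 0.0854
grip_force: 0.0
```

Released. Rising straight up and clear.

Emit:
{"method": "servo_tool", "body": {
  "steps": "0 0 -0.3 0 100;0 0 -0.6 0 100;0 0 -1 0 100;0 0 -1 0 100;0 0 -1 0 100;0 0 -1 0 100;0 0 -1 0 100;0 0 -1 0 100;0 0 -1 0 100;0 0 -1 0 100"
}}

```text
time_s: 20.42
tool_pos: [0.3384, -0.1875, 0.2128]
orientation: [0.257, 0.966, -0.0, 0.0]
wrist_force: [0.8, -0.1, 0.6]
gripper_width: 0.0855
grip_force: 0.0
```

Emit:
{"method": "servo_tool", "body": {
  "steps": "1 0 0 0 100;1 0 0 0 100;1 0 0 0 100;1 0 0 0 100;1 0 0 0 100;0 0 0 0 100;0 0 0 0 100;0 0 0 0 100"
}}

```text
time_s: 21.08
tool_pos: [0.2522, -0.1381, 0.2117]
orientation: [0.257, 0.966, -0.0, 0.001]
wrist_force: [0.3, -1.2, -0.2]
gripper_width: 0.0854
grip_force: 0.0
```

```bash
python3 - <<'E'
from plant import bot, get_image
from h import *
s=bot.observe(); print(s['tool_pos'],s['time_s'])
t=get_image('top'); d=get_image('side'); t0=pickle.load(open('top0.pkl','rb')); d0=pickle.load(open('side0.pkl','rb'))
cv2.imwrite('pics/tend.png',t['image']);cv2.imwrite('pics/send.png',d['image'])
h=np.radians(-29.9);X=np.array([np.cos(h),np.sin(h),0]);o=np.array([.3385,-.1875,0])
for n,im in(('top',t),('side',d)):
    c=proj(im,[o+X*.1515+np.array([0,0,z]) for z in(.066,.059,.03,0)]);print(n,'expected jar',c.round(0).tolist())
    g=cv2.cvtColor(im['image'],cv2.COLOR_BGR2HSV);m=(g[...,2]<65).astype('uint8');a,b=c[1].astype(int)
    for r in range(b-16,b+30,2): print(r,''.join('#' if x else ('o' if y<60 and v>150 else '.') for x,y,v in zip(m[r,a-28:a+28],g[r,a-28:a+28,1],g[r,a-28:a+28,2])))
def blob(im,lo,hi,box):
    g=cv2.cvtColor(im['image'],cv2.COLOR_BGR2HSV);m=cv2.inRange(g,lo,hi);k=np.zeros_like(m);x0,y0,x1,y1=box;k[y0:y1,x0:x1]=m[y0:y1,x0:x1]
    q=cv2.moments(k,True);return round(q['m10']/max(q['m00'],1),1),round(q['m01']/max(q['m00'],1),1),q['m00']
for n,a in(('block',((22,110,120),(35,255,255),(285,112,320,148))),('dish',((0,0,170),(180,50,255),(380,248,424,292))),('tin',((0,0,0),(180,255,45),(360,174,386,202)))):
    print(n,blob(t0,*a),blob(t,*a))
E
```

```text
[ 0.25222439 -0.13811461  0.211734  ] 21.0833
top expected jar [[300.0, 241.0], [300.0, 241.0], [299.0, 243.0], [299.0, 245.0]]
225 ........................................................
227 ..................ooooooo...............................
229 ................oooooooo................................
231 ..............oooooooo.......o..........................
233 .............oooooo....ooo........o.....................
235 ...........ooooooo...ooo............o...................
237 .........ooooooo...ooo................o.................
239 ........oooooo.....ooo..................................
241 ......ooooooo.....ooo..................oo...............
243 ....oooooooooo....ooo...............#..oo...............
245 ...ooooooooooooo...ooo................oo...oooo.........
247 ...oooo.ooooooooooooooo..#.......##..oo...oooooo........
249 ..........oooooooooooooooo........oooo....ooooo.........
251 .............ooooooooooooooooooooooo.....oooooo.........
253 .............#.oooooo.#...ooooooo......oooooo...........
255 .............###..oo.#####...........ooooooo.........
[... 1363 characters left out ...]
....
235 ................o....oooooooooooooooooooooooooo.........
237 ..............oooo...ooooooooooooooooooo...#####.oo.....
239 ..............oooooooooooooooooooooooo.#########.oo.....
241 ..............ooooooooooooooooooo....#.########.ooo.....
243 ..............oooooooooo.oo...#######...oo..............
245 ...............oooooooooooooo#####......................
247 ...................ooooooooo.####.......................
249 .......................ooooo.##.........................
251 ..........................oo.#..........................
block (301.7, 128.6, 168.0) (301.3, 129.1, 158.0)
dish (403.2, 269.8, 1159.0) (403.2, 269.9, 1173.0)
tin (366.6, 194.2, 27.0) (367.0, 194.6, 21.0)
```

The jar stands upright between the open jaws, clear of the shelf, and the block, tin and dish haven't moved.

```bash
python3 -c "
from plant import bot
print(bot.job_done())"
```

```text
the job is handed in; nothing more can be done
None
```

The job is handed in at about 21 s: the jar stands upright about 80 mm clear of the shelf's front edge between the opened jaws, the reacher was released on the bench, and the block, tin and dish are unmoved; the judge's verdict was not shown.

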